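# Unload the wrapping turntable and pin it in its parking fork

## Robot

A 6-joint arm with a two-finger parallel gripper is mounted at the origin on the work surface; the furniture and walls round the work are solid. World frame = base frame: x ahead of the robot, y to its left, z up, the work surface at z = 0. Lengths are in mm, angles in rad, forces in N, time in s.
With the tool pointing down it reaches from about 375 to 825 mm from the base axis. Payload 5.5 kg.
Tool frame: the origin (TCP) lies at the centre of the arm's flange, where the gripper is bolted on; the fingertips stand 173 mm ahead of it and the grasp point (between the pads) lies 155 mm ahead of it; z points along the fingers, y is the direction in which the jaws open and shut (so a half turn about z gives the same grasp; the last joint's range is limited). The gripper opens to 85 mm and grips with 20 to 120 N. Pads are 22 mm wide; open, the fingers measure 114 mm over their backs; the gripper's body (76 mm by 85 mm) begins 54 mm behind the grasp point. The pads swing forward as they close: fully open they stand 13 mm farther back than shut.
Start: joints at [1.206, 0.314, -0.047, 1.21, 0, 1.571], TCP at [214.054, 560.514, 404.699] pointing down, gripper open.
Joint ranges: [-2.67, 2.67], [-0.69, 1.73], [-1.03, 1.25], [-2.08, 2.16], [-1.42, 1.45], [-3.14, 3.14]. Speed limits (rad/s): [2.39, 2.39, 3.01, 3.14, 3.14, 3.14].

## Interface

Orientations are given as [roll, pitch, yaw] about the fixed x, y, z axes, in that order (R = Rz(yaw) Ry(pitch) Rx(roll)).
In Python, from cell import ctrl gives the robot as it stands.
- The arm moves only by the tool drive_tool, never from a script. Its argument "increments" is a list of rows, each a list of 3 entries, a list of its own where there are three numbers: the shift along the tool's x, y, z in mm, then the turn, a rotation vector about the tool's x, y, z in rad, then the gripper's target within -1 to 1 (fully open at 1, half-way at 0, shut at -1). A call has 1 to 20 rows; each row shifts and turns the commanded pose from where the row before left it, along the tool's axes as they then stand; what a row does not reach is not made up. A row lasts 1/8 s, in which the tool goes at most 62.5 mm and 10.7 degrees, less where a joint would pass 70% of its speed; a pose out of reach is approached as far as the arm can. A call with a gripper value outside its range is refused whole. The fingers move at their own pace and stop on an object; "force" is the grip in N (left out, the last holds). Time passes only in rows, so rows that do not move let the fingers close. It gives the time, the measured TCP pose, the force and the opening at its end, in the units of the state.
- ctrl.get_state(): the state, without advancing time (a new reading comes with each control period).
- ctrl.camera(name): name is "scene" or "side" or "wrist"; returns (picture, depth): 384x512x3 uint8, blue, green, red; 384x512 float32, mm along the optical axis (not along the pixel's ray), 0 where there is no reading.
- ctrl.camera_params(name): a dict with "fx", "fy", "cx", "cy" (pixels), "position" and "attitude" of the camera in the world; the wrist camera has in their place "tool_from_camera" (4x4, takes a point from camera to tool coordinates, whose origin is the TCP and whose axes are the flange's). Camera axes: x right, y up, looking along -z (the intrinsics and any distortion apply to the point x, -y, -z); pixel columns grow to the right and rows downward; lengths in mm; the calibration is good to about 2 mm. A picture is of the moment at which its call begins: read the wrist's pose just before it. camera_params takes no time and is no camera call.
- ctrl.close_job(): hands the job in, once; it reports no verdict.
The state is a dict: "time": time; "q": joint angles; "qvel": joint speeds; "joint_efforts": joint torques, N m; "ee_pos": TCP position; "ee_rot": TCP orientation; "force": force on the tool from outside, world axes, zero at the start; "torque": the same for the moment, N m; "grip_width": finger opening in mm.
Only numpy, scipy, OpenCV 4.12 (cv2) and the standard library are available. Lean on these libraries where they do the work, as an engineer would, in place of code of your own. Each camera call takes 0.05 s, during which the arm holds its last target. There are 200 camera calls.

## Task

Lift the small brown parcel off the freely spinning turntable and set it down gently, flat on top of the low brown carton just to the right of it. Then swing the turntable by its orange post until its lug is right in the blue fork against the stop, and push the red-headed pin fully home through fork and lug so that its head seats. Leave the other things on the bench where they are, and let go of everything.

Things in the scene. Friction and masses are not known exactly. Their poses are not given: they have to be found in the camera images.
- turntable_base: fixed foot of the turntable with its blue parking fork; origin on the bench under the spindle axis; +x points from the spindle out through the fork along the pin's axis; z up. The disc above is 160 mm across, its black top 85 mm above the bench, its tab, lug and post reach to 115 mm from the axis
- table (a joint): angle of the turntable disc (rad): 0 = parked against the stop, lug between inner cheek and sleeve with all holes in line; grows clockwise seen from above, up to 1.9. Spins freely, almost without friction. At angle q the tab, lug and post lie at angle -q from turntable_base's +x about the spindle.
- post (a point): top centre of the orange upright post on the disc's tab, 106 mm from the spindle axis, 14 mm diameter with an 18 mm cap, from 87 to 112 mm above the bench. Below it the lug (10 mm thick along the radius, 28 mm wide, hole 15.5 mm) hangs to 26 mm above the bench.
- lug_hole (a point): centre of the hole in the lug, below the post, 45 mm above the bench; the hole's axis is radial
- fork_mouth (a point): centre of the sleeve's outer face, where the pin's head seats, 45 mm above the bench; axes as turntable_base (+x outward). Fork: inner cheek 86 to 96 mm from the spindle axis (hole 14 mm), sleeve 116 to 156 mm (hole 13 mm), both 34 mm wide (y), tops 66 mm above the bench; a stop wall joins them on the +y side
- pin: loose headed pin, already started in the sleeve: steel shank 12 mm diameter, 74 mm long, with a tapered tip, along its own -x; red round head 24 mm diameter, 10 mm thick. Origin on the axis at the shoulder, the underside of the head; it starts about 41 mm out from the sleeve's face and is home when the shoulder meets that face.
- pin_head (a point): centre of the pin head's outer flat face (push here, along turntable_base's -x)
- parcel: small brown parcel, 55 (its x) x 76 (its y) x 30 mm high, 0.22 kg, lying on the disc; origin at the centre of its underside, z up; grip across the 55 mm
- low_carton: low brown taped carton, 135 (its x) x 156 (its y) mm, flat top 67 mm above the bench, fixed, standing to the right of the turntable; origin at the centre of its underside
- marker: black and white marker pen, 135 mm long (its y), 16 mm thick, bystander; origin at the centre of its underside
- knife: blue snap-off cutter, 158 mm long (its y), 22 mm wide, bystander; origin at the centre of its underside

How it is judged (in metres and radians):
On the way, in this order (a step that is already met when the one before it is completed fails the run):
1. the parcel is lifted at least 20 mm clear of the disc (height (world z) of parcel above 0.105 m), for 0.1 s.
2. the parcel lies flat on the carton (x of parcel in the frame of low_carton between -0.045 and 0.045 m and y of parcel in the frame of low_carton between -0.055 and 0.055 m and height (world z) of parcel between 0.055 and 0.078 m and angle between parcel's own z axis and vertical below 0.15 rad), for 0.2 s.
3. the turntable stands parked, its lug in the fork (within 0.04 rad of the stop) (value of joint table below 0.04 rad), for 0.2 s.
4. the pin is home: its shoulder within 3 mm of the sleeve's face, through the lug (x of pin in the frame of fork_mouth below 0.003 m and value of joint table below 0.04 rad), for 0.2 s.
At the end, for the whole second after the job is handed in: Parcel still and flat on the carton (centre < 45 / 55 mm from its centre along carton x / y, tilt < 0.15 rad); turntable < 0.04 rad from its stop; pin at rest, home through the lug: shoulder < 3 mm from the sleeve's face, centred < 5 mm, in line < 0.1 rad (all of step 2 and all of step 4 and linear speed of each of parcel, pin below 0.02 m/s and x of pin in the frame of fork_mouth above -0.003 m and distance between pin and fork_mouth below 0.005 m and angle between the x axis of pin and the x axis of turntable_base, either way round below 0.1 rad); the robot touches nothing.
It fails at once if the parcel is dropped: faster than 0.6 m/s below 0.11 m height (height (world z) of parcel below 0.11 m and linear speed of parcel above 0.6 m/s).
It fails at once if the parcel is tipped by more than 0.7 rad (angle between parcel's own z axis and vertical above 0.7 rad).
It fails at once if the marker or the cutter is moved by more than 30 mm (distance of any of marker, knife from where it was at the start of the episode above 0.03 m).
It also fails if it takes over 64 s, if anything falls off the work surface, if the arm or the gripper's body presses on something with over 40 N, if the wrist force passes 120 N, or if a joint passes its speed limit or range.

## Working session

There is one attempt and no reset: what is moved stays moved. The work goes in short steps, Python scripts to look and compute and a tool call to move; the robot and the scene stay as the last step left them, time stands still between calls to the robot, and variables do not carry over. Pictures are saved under pics/ and viewed, about 8 in all and at most 12, crops included, and the job is handed in when it is done.

Besides the shell and the picture viewer there is one more tool, called after "Emit:" as name([rows], argument=value, ...), one row to a line, values as JSON. drive_tool: Moves the arm, as the interface text tells. Its arguments: {"type":"object","properties":{"increments":{"type":"array"},"force":{"type":"number"}},"required":["increments"]}

```bash
mkdir -p pics; ls; python3 - <<'E'
from cell import ctrl
import cv2,numpy as np
s=ctrl.get_state();print(s)
ims=[]
for n in("scene","side"):
    p=ctrl.camera_params(n);print(n,p)
    im,d=ctrl.camera(n);np.savez(f"{n}0.npz",im=im,d=d);cv2.imwrite(f"pics/{n}0.png",im)
p=ctrl.camera_params("wrist");print(p)
E
```

```text
pics
{'time': 0.0, 'q': array([ 1.20598175e+00,  3.14227570e-01, -4.80629411e-02,  1.21020211e+00,
        2.15305750e-05,  1.57077042e+00]), 'qvel': array([ 4.86959464e-04,  1.23378486e-03,  7.93120562e-04, -8.61775430e-04,
        3.07827877e-05,  9.96979989e-04]), 'joint_efforts': array([ 5.40351502e-04, -5.39589250e+01,  3.39751875e+01,  1.93267548e-02,
        1.11744282e-04,  2.29229516e-05]), 'ee_pos': array([213.96343428, 560.2558193 , 403.84046358]), 'ee_rot': array([-3.13989636e+00, -2.15744885e-05,  2.77680394e+00]), 'force': array([0.24982897, 0.24805457, 0.43414302]), 'torque': array([-0.00305176, -0.0421051 , -0.00865588]), 'grip_width': 85.30039804390735}
scene {'fx': 385.3331364278859, 'fy': 385.3331364278859, 'cx': 258.201427981646, 'cy': 191.41621827540314, 'position': array([923.23345696, 298.19018156, 431.94173498]), 'attitude': array([1.17516404, 0.02130675, 2.53091169])}
side {'fx': 380.28817025746685, 'fy': 380.28817025746685, 'cx': 254.00078910282832, 'cy': 189.98902408043023, 'position': array([  136.65739716, -1060.44264944,   430.90877456]), 'attitude': array([ 1.18754114,  0.02718002, -0.42909118])}
{'fx': 298.32409154648985, 'fy': 298.32409154648985, 'cx': 253.13454146068935, 'cy': 195.9152686179589, 'tool_from_camera': array([[ 1.39294890e-03,  9.50186242e-01,  3.11679589e-01,
         7.95966304e+01],
       [ 9.99998519e-01, -1.00851106e-03, -1.39461652e-03,
        -4.39619240e-01],
       [-1.01081312e-03,  3.11681070e-01, -9.50186239e-01,
         3.06025811e+01],
       [ 0.00000000e+00,  0.00000000e+00,  0.00000000e+00,
         1.00000000e+00]])}
```

View pics/scene0.png

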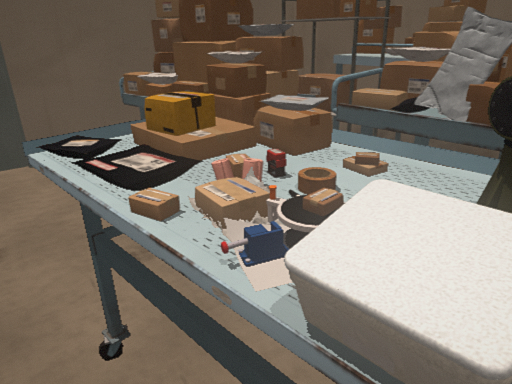

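View pics/side0.png

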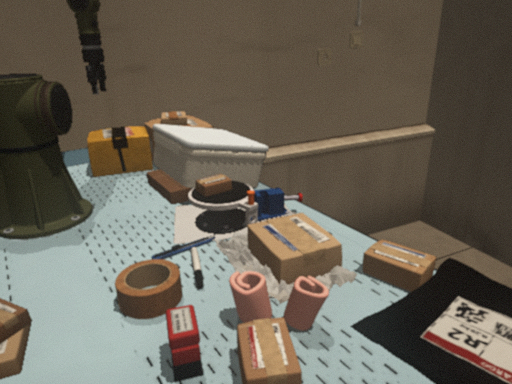

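The scene view shows the disc at about (315,208) with the parcel on it at (323,200). The orange post is at (272,190), the fork at (262,243), the pin head at (225,246) and the carton at (232,195). The side view agrees: post (251,197), carton (293,245), pin head (300,198). Next I'll get coarse positions from the depth images.

```bash
cat > h.py <<'E'
import numpy as np,cv2
from scipy.spatial.transform import Rotation as R
from cell import ctrl
def campose(n,s=None):
    p=ctrl.camera_params(n)
    T=np.eye(4)
    if n=="wrist":
        T[:3,:3]=R.from_euler("xyz",s["ee_rot"]).as_matrix();T[:3,3]=s["ee_pos"]
        T=T@p["tool_from_camera"]
    else:
        T[:3,:3]=R.from_euler("xyz",p["attitude"]).as_matrix();T[:3,3]=p["position"]
    return p,T
def rays(n,uv,s=None):
    p,T=campose(n,s);uv=np.atleast_2d(uv).astype(float)
    d=np.c_[(uv[:,0]-p["cx"])/p["fx"],-(uv[:,1]-p["cy"])/p["fy"],-np.ones(len(uv))]
    return T[:3,3],d@T[:3,:3].T
def onplane(n,uv,z,s=None):
    o,d=rays(n,uv,s);return o+d*((z-o[2])/d[:,2])[:,None]
def cloud(n,d,s=None):
    v,u=np.mgrid[:d.shape[0],:d.shape[1]]
    o,r=rays(n,np.c_[u.ravel(),v.ravel()],s)
    return (o+r*d.reshape(-1,1)).reshape(*d.shape,3)
E
python3 - <<'E'
from h import *
for n,pts in(("scene",dict(disc=(300,213),parcel=(323,197),carton=(232,192),pin=(225,247),post=(272,190),fork=(268,240),benchA=(160,230))),("side",dict(disc=(240,190),parcel=(213,183),carton=(293,240),post=(251,195),pin=(300,198),fork=(272,195),bench=(150,220)))):
    f=np.load(n+"0.npz");P=cloud(n,f["d"])
    for k,(u,v) in pts.items(): print(n,k,P[v,u].round(),f["im"][v,u])
    im=f["im"];hsv=cv2.cvtColor(im,cv2.COLOR_BGR2HSV)
    for nm,lo,hi in(("red",(170,120,60),(180,255,255)),("red0",(0,170,60),(4,255,255)),("orange",(5,190,100),(15,255,255)),("blue",(108,120,30),(130,255,255))):
        m=cv2.inRange(hsv,lo,hi);c,l,st,ce=cv2.connectedComponentsWithStats(m)
        for i in range(1,c):
            if st[i,4]>8:
                q=P[l==i];q=q[np.isfinite(q).all(1)];print(n,nm,st[i],ce[i].round(1),np.median(q,0).round(0))
E
```

```text
scene disc [ 452. -239.   85.] [54 60 64]
scene parcel [ 406. -222.  115.] [116 157 195]
scene carton [ 483. -457.   68.] [109 155 196]
scene pin [ 613. -271.   48.] [ 52  53 145]
scene post [ 450. -337.  104.] [ 37  56 103]
scene fork [ 532. -241.   49.] [70 60 56]
scene benchA [ 658. -505.   -1.] [190 195 181]
scene red0 [268 151  13   5  18] [273.1 152.9] [ 224. -631.   76.]
scene red0 [222 242   5   6  21] [224.  244.5] [ 612. -276.   50.]
scene orange [269 186   7   2  13] [272.2 186.5] [ 448. -339.  111.]
scene blue [272 222   8   6  18] [275.2 224.3] [ 499. -260.   66.]
scene blue [245 225  21  12  72] [254.6 229.2] [ 545. -269.   66.]
scene blue [263 230  10   4  11] [267.9 231.8] [ 530. -244.   66.]
scene blue [240 253   6   4  13] [242.4 255.1] [ 569. -277.   10.]
side disc [ 453. -265.   87.] [27 35 38]
side parcel [ 387. -262.  116.] [ 73 102 146]
side carton [ 460. -508.   69.] [112 156 193]
side post [ 446. -347.  106.] [27 48 99]
side pin [ 607. -290.   44.] [ 31  35 106]
side fork [ 531. -281.   65.] [54 43 33]
side bench [ 248. -149.    3.] [170 176 164]
side red0 [299 193   3   8  17] [300.2 196.1] [ 608. -290.   51.]
side red0 [167 306  31  34 226] [181.3 327. ] [ 203. -663.   79.]
side red0 [425 332  58  32 311] [454.7 348.4] [ 507. -830.   64.]
side red0 [182 345  10   6  20] [187.1 347.6] [ 207. -675.   60.]
side red0 [193 345   5   3  12] [195.1 345.9] [ 217. -676.   60.]
side red0 [175 349   6   3  10] [177.5 350.1] [ 195. -673.   60.]
side orange [247 190   7   5  17] [249.9 192.2] [ 444. -347.  112.]
side blue [265 188  18   7  69] [273.6 191.4] [ 541. -271.   69.]
side blue [256 191   5   5  16] [257.8 193.2] [ 501. -261.   69.]
side blue [259 213  18   6  46] [265.4 215.7] [ 511. -284.   13.]
```

```bash
python3 - <<'E'
from h import *
for n in("scene","side"):
    f=np.load(n+"0.npz");P=cloud(n,f["d"]).reshape(-1,3);ok=(f["d"].ravel()>0);P=P[ok]
    def sel(x0,x1,y0,y1,z0,z1): 
        m=(P[:,0]>x0)&(P[:,0]<x1)&(P[:,1]>y0)&(P[:,1]<y1)&(P[:,2]>z0)&(P[:,2]<z1);return P[m]
    q=sel(320,500,-320,-180,108,125);print(n,"parcel",len(q),cv2.minAreaRect(q[:,:2].astype(np.float32)))
    q=sel(380,600,-580,-390,60,76);print(n,"carton",len(q),cv2.minAreaRect(q[:,:2].astype(np.float32)))
    q=sel(100,800,-175,260,30,400);print(n,"box",len(q),q.min(0),q.max(0),np.percentile(q[:,2],[50,95,99]))
E
```

```text
scene parcel 449 ((394.7407531738281, -230.00396728515625), (78.70707702636719, 55.56098937988281), 11.311334609985352)
scene carton 1380 ((474.77337646484375, -478.4782409667969), (159.59408569335938, 134.26461791992188), 88.2409439086914)
scene box 34759 [ 100.04661292 -116.59024758   30.00393247] [626.39767356 208.45793147 267.04015783] [138.58212686 175.99051554 181.49305202]
side parcel 342 ((397.267333984375, -234.12965393066406), (76.47405242919922, 56.1489143371582), 10.551013946533203)
side carton 2846 ((475.5877380371094, -481.7532958984375), (155.82675170898438, 135.83392333984375), 89.1519775390625)
side box 6465 [ 100.02296522 -122.69547976   30.03439654] [623.06859412 259.97844671 344.16956656] [126.67298613 232.32282627 315.89056899]
```

```bash
cat >> h.py <<'E'
def plan(wps,start=None):
    "wps: (x,y,z,yaw) tool-down poses; prints tool-frame rows, rounded, feedforward on rounded pose"
    s=ctrl.get_state()
    p,Rm=(np.array(s["ee_pos"]),R.from_euler("xyz",[np.pi,0,s["ee_rot"][2]])) if start is None else (np.array(start[:3],float),R.from_euler("xyz",[np.pi,0,start[3]]))
    out=[]
    for w in wps:
        d=Rm.inv().apply(np.array(w[:3])-p).round(0)
        dr=(Rm.inv()*R.from_euler("xyz",[np.pi,0,w[3]])).as_rotvec()[2].round(3)
        out.append((d.astype(int).tolist(),float(dr)));p=p+Rm.apply(d);Rm=Rm*R.from_rotvec([0,0,dr])
    print(out);print("end",p.round(1),Rm.as_euler("xyz")[2].round(4))
def line(a,b,n): return [tuple(np.array(a)+(np.array(b)-a)*k/n) for k in range(1,n+1)]
E
python3 - <<'E'
from h import *
s=ctrl.get_state();x,y,z=s["ee_pos"];yaw=s["ee_rot"][2]
a=(np.hypot(x,y),np.arctan2(y,x),z,yaw);b=(np.hypot(440,-290),np.arctan2(-290,440),480,.19)
plan([(r*np.cos(t),r*np.sin(t),zz,w) for r,t,zz,w in line(a,b,19)])
E
```

```text
[([-56, -6, -4], 0.136), ([-56, -5, -4], 0.136), ([-56, -1, -4], 0.136), ([-55, 0, -4], 0.137), ([-55, 3, -4], 0.136), ([-54, 5, -4], 0.136), ([-54, 7, -4], 0.136), ([-53, 10, -4], 0.136), ([-52, 11, -4], 0.136), ([-52, 14, -4], 0.136), ([-50, 15, -4], 0.137), ([-49, 18, -4], 0.136), ([-49, 19, -4], 0.136), ([-47, 22, -4], 0.136), ([-46, 23, -4], 0.136), ([-44, 25, -4], 0.136), ([-44, 26, -4], 0.137), ([-41, 28, -4], 0.136), ([-41, 30, -4], 0.136)]
end [ 439.7 -290.6  479.9] 0.1898
```

Emit:
drive_tool([
  [[-56, -6, -4], [0, 0, 0.136], 1],
  [[-56, -5, -4], [0, 0, 0.136], 1],
  [[-56, -1, -4], [0, 0, 0.136], 1],
  [[-55, 0, -4], [0, 0, 0.137], 1],
  [[-55, 3, -4], [0, 0, 0.136], 1],
  [[-54, 5, -4], [0, 0, 0.136], 1],
  [[-54, 7, -4], [0, 0, 0.136], 1],
  [[-53, 10, -4], [0, 0, 0.136], 1],
  [[-52, 11, -4], [0, 0, 0.136], 1],
  [[-52, 14, -4], [0, 0, 0.136], 1],
  [[-50, 15, -4], [0, 0, 0.137], 1],
  [[-49, 18, -4], [0, 0, 0.136], 1],
  [[-49, 19, -4], [0, 0, 0.136], 1],
  [[-47, 22, -4], [0, 0, 0.136], 1],
  [[-46, 23, -4], [0, 0, 0.136], 1],
  [[-44, 25, -4], [0, 0, 0.136], 1],
  [[-44, 26, -4], [0, 0, 0.137], 1],
  [[-41, 28, -4], [0, 0, 0.136], 1],
  [[-41, 30, -4], [0, 0, 0.136], 1],
  [[0, 0, 0], [0, 0, 0], 1],
])

```text
time: 2.6
ee_pos: [438.0, -292.6, 480.7]
ee_rot: [3.141, 0.001, 0.184]
force: [-0.4, 1.1, 0.5]
grip_width: 85.8
```

```bash
python3 - <<'E'
from h import *
s=ctrl.get_state();print(s["time"],s["ee_pos"],s["ee_rot"],np.abs(s["qvel"]).max())
im,d=ctrl.camera("wrist");cv2.imwrite("pics/w1.png",im);np.savez("w1.npz",im=im,d=d,pos=s["ee_pos"],rot=s["ee_rot"])
E
```

```text
2.6 [ 438.00899499 -292.62198409  480.67231458] [3.14130479e+00 7.04063767e-04 1.84431944e-01] 0.05978210174897174
```

View pics/w1.png

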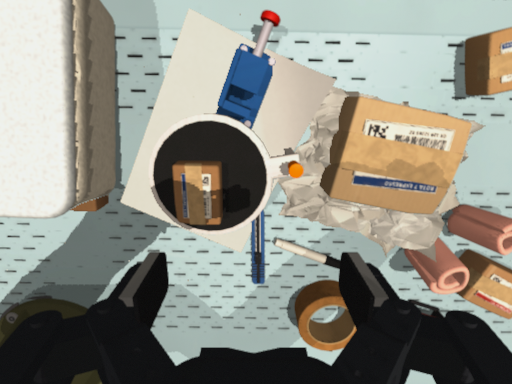

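The wrist view from above shows everything: disc centre about (212,173), parcel (197,193), post (296,170), fork (245,85), pin head (270,18), carton (400,155), cutter (258,250), and marker (305,252).

```bash
python3 - <<'E'
from h import *
f=np.load("w1.npz");s=dict(ee_pos=f["pos"],ee_rot=f["rot"]);im=f["im"];hsv=cv2.cvtColor(im,cv2.COLOR_BGR2HSV)
P=cloud("wrist",f["d"],s)
def sel(x0,x1,y0,y1,z0,z1):
    m=((P>[x0,y0,z0])&(P<[x1,y1,z1])).all(2)&(f["d"]>0);return P[m]
q=sel(320,500,-320,-180,108,125);r=cv2.minAreaRect(q[:,:2].astype(np.float32));print("parcel",r,np.median(q[:,2]))
q=sel(380,600,-590,-390,60,76);print("carton",cv2.minAreaRect(q[:,:2].astype(np.float32)),np.median(q[:,2]))
q=sel(320,520,-335,-150,80,92);c,rad=cv2.minEnclosingCircle(q[:,:2].astype(np.float32));print("disc",c,rad,np.median(q[:,2]))
q=sel(470,640,-330,-200,60,70);r=cv2.minAreaRect(q[:,:2].astype(np.float32));print("fork top",r,np.median(q[:,2]))
# white ring by colour
v,u=np.mgrid[:384,:512];
m=(hsv[...,2]<70)&(np.hypot(u-212,v-173)<58)
e=cv2.minEnclosingCircle(cv2.findContours(m.astype(np.uint8),0,2)[0][0]);print(e)
m=((hsv[...,0]>5)&(hsv[...,0]<20)&(hsv[...,1]>200)&(np.hypot(u-296,v-170)<14));print("post",onplane("wrist",[u[m].mean(),v[m].mean()],112,s),m.sum())
m=(((hsv[...,0]<5)|(hsv[...,0]>172))&(hsv[...,1]>150)&(np.hypot(u-270,v-18)<16));q=P[m];print("head",m.sum(),q.min(0),q.max(0),np.median(q,0))
pts=np.c_[u[m],v[m]];print(cv2.minAreaRect(pts.astype(np.float32)))
E
```

```text
parcel ((396.72723388671875, -233.3959197998047), (76.16825103759766, 55.14655303955078), 10.197196960449219) 114.10462121801561
carton ((475.9276123046875, -480.86639404296875), (155.19879150390625, 134.69358825683594), 89.19611358642578) 66.67826102699058
disc (419.09228515625, -252.73191833496094) 91.07523345947266 84.72690161213532
fork top ((524.013671875, -267.34613037109375), (54.182621002197266, 82.97229766845703), 79.76517486572266) 65.97456245805802
((205.0, 204.0), 9.999999747378752e-05)
post [[ 448.70202462 -340.50316084  112.        ]] 173
head 166 [ 604.58390515 -292.21391764   38.4760525 ] [ 615.73845966 -270.2880141    55.57789825] [ 609.61592704 -281.64708284   51.20675199]
((270.1917724609375, 17.178081512451172), (18.37285041809082, 11.089919090270996), 24.443954467773438)
```

```bash
python3 - <<'E'
from h import *
s=ctrl.get_state();print(s["ee_pos"],s["ee_rot"])
a=(*s["ee_pos"],s["ee_rot"][2]);b=(396.7,-233.4,330,.178);c=(396.7,-233.4,261,.178)
plan(line(a,b,4)+line(b,c,3))
E
```

```text
[ 438.86965398 -291.44559124  480.52372645] [-3.14112811e+00  9.73223625e-05  1.87279949e-01]
[([-8, -16, 38], 0.002), ([-7, -16, 37], 0.003), ([-8, -17, 38], 0.002), ([-8, -16, 38], 0.002), ([0, 0, 23], 0.0), ([0, 0, 23], 0.0), ([0, 0, 23], 0.0)]
end [ 396.5 -233.2  260.5] 0.1783
```

Emit:
drive_tool([
  [[-8, -16, 38], [0, 0, 0.003], 1],
  [[-8, -15, 37], [0, 0, 0.003], 1],
  [[-8, -16, 37], [0, 0, 0.003], 1],
  [[-8, -16, 37], [0, 0, 0.003], 1],
  [[0, 0, 10], [0, 0, 0], 1],
  [[0, 0, 20], [0, 0, 0], 1],
  [[0, 0, 20], [0, 0, 0], 1],
  [[0, 0, 19], [0, 0, 0], 1],
  [[0, 0, 0], [0, 0, 0], 1],
  [[0, 0, 0], [0, 0, 0], 1],
], force=40)

```text
time: 3.9
ee_pos: [397.7, -234.7, 263.8]
ee_rot: [3.141, -0.001, 0.178]
force: [0.2, -0.1, 0.8]
grip_width: 85.6
```

Emit:
drive_tool([
  [[0, 0, 1], [0, 0, 0], -1],
  [[0, 0, 0], [0, 0, 0], -1],
  [[0, 0, 0], [0, 0, 0], -1],
  [[0, 0, 0], [0, 0, 0], -1],
  [[0, 0, 0], [0, 0, 0], -1],
  [[0, 0, 0], [0, 0, 0], -1],
  [[0, 0, 0], [0, 0, 0], -1],
  [[0, 0, 0], [0, 0, 0], -1],
], force=40)

```text
time: 4.9
ee_pos: [397.0, -234.3, 262.6]
ee_rot: [3.141, -0.001, 0.178]
force: [-1.1, 1.6, 5.8]
grip_width: 54.7
```

Emit:
drive_tool([
  [[0, 0, -8], [0, 0, 0], -1],
  [[0, 0, -15], [0, 0, 0], -1],
  [[0, 0, -20], [0, 0, 0], -1],
  [[0, 0, -17], [0, 0, 0], -1],
  [[0, 0, 0], [0, 0, 0], -1],
  [[0, 0, 0], [0, 0, 0], -1],
])

```text
time: 5.65
ee_pos: [396.5, -234.3, 321.5]
ee_rot: [-3.142, 0.0, 0.178]
force: [0.7, -0.4, -2.0]
grip_width: 54.7
```

```bash
python3 - <<'E'
from h import *
s=ctrl.get_state();print(s["ee_pos"],s["ee_rot"],s["grip_width"],s["force"])
a=(*s["ee_pos"],s["ee_rot"][2]);b=(475.9,-480.9,s["ee_pos"][2],.178)
plan(line(a,b,7))
E
```

```text
[ 396.51292374 -234.28176877  321.52722253] [-3.14156200e+00  1.68096787e-04  1.77715999e-01] 54.714758336170554 [ 0.68781135 -0.387885   -2.00108051]
[([5, 37, 0], -0.0), ([5, 36, 0], -0.0), ([5, 37, 0], -0.0), ([5, 37, 0], -0.0), ([5, 36, 0], -0.0), ([5, 37, 0], -0.0), ([5, 37, 0], -0.0)]
end [ 476.4 -481.   321.5] 0.1777
```

Emit:
drive_tool([
  [[3, 17, 0], [0, 0, 0], -1],
  [[4, 30, 0], [0, 0, 0], -1],
  [[5, 37, 0], [0, 0, 0], -1],
  [[5, 37, 0], [0, 0, 0], -1],
  [[5, 37, 0], [0, 0, 0], -1],
  [[5, 37, 0], [0, 0, 0], -1],
  [[4, 32, 0], [0, 0, 0], -1],
  [[3, 20, 0], [0, 0, 0], -1],
  [[1, 10, 0], [0, 0, 0], -1],
  [[0, 0, 10], [0, 0, 0], -1],
  [[0, 0, 20], [0, 0, 0], -1],
  [[0, 0, 20], [0, 0, 0], -1],
  [[0, 0, 15], [0, 0, 0], -1],
  [[0, 0, 5], [0, 0, 0], -1],
  [[0, 0, 2], [0, 0, 0], -1],
  [[0, 0, 0], [0, 0, 0], -1],
])

```text
time: 7.65
ee_pos: [476.8, -481.3, 250.3]
ee_rot: [3.141, -0.001, 0.178]
force: [-0.2, -0.5, -2.0]
grip_width: 54.5
```

Emit:
drive_tool([
  [[0, 0, 2], [0, 0, 0], -1],
  [[0, 0, 2], [0, 0, 0], -1],
  [[0, 0, 1], [0, 0, 0], -1],
  [[0, 0, 0], [0, 0, 0], -1],
  [[0, 0, 0], [0, 0, 0], -1],
])

```text
time: 8.28
ee_pos: [476.6, -481.1, 244.8]
ee_rot: [3.142, 0.0, 0.178]
force: [-1.0, 0.5, -0.5]
grip_width: 54.6
```

Emit:
drive_tool([
  [[0, 0, 0.5], [0, 0, 0], -1],
  [[0, 0, 0], [0, 0, 0], -1],
  [[0, 0, 0], [0, 0, 0], 1],
  [[0, 0, 0], [0, 0, 0], 1],
  [[0, 0, 0], [0, 0, 0], 1],
  [[0, 0, 0], [0, 0, 0], 1],
  [[0, 0, 0], [0, 0, 0], 1],
  [[0, 0, -20], [0, 0, 0], 1],
  [[0, 0, -40], [0, 0, 0], 1],
  [[0, 0, -50], [0, 0, 0], 1],
  [[0, 0, -40], [0, 0, 0], 1],
  [[-10, -40, -40], [0, 0, 0], 1],
  [[-10, -50, -30], [0, 0, 0], 1],
  [[-10, -50, 0], [0, 0, 0], 1],
  [[-10, -40, 0], [0, 0, 0], 1],
  [[0, 0, 0], [0, 0, 0], 1],
  [[0, 0, 0], [0, 0, 0], 1],
])

```text
time: 10.4
ee_pos: [405.7, -311.3, 464.6]
ee_rot: [3.14, -0.001, 0.178]
force: [0.1, 0.5, -0.5]
grip_width: 85.6
```

```bash
cat > look.py <<'E'
from h import *
import sys
s=ctrl.get_state();print(s["time"],s["ee_pos"],s["ee_rot"],np.abs(s["qvel"]).max())
im,d=ctrl.camera("wrist");n=sys.argv[1];cv2.imwrite(f"pics/{n}.png",im);np.savez(n+".npz",im=im,d=d,pos=s["ee_pos"],rot=s["ee_rot"])
hsv=cv2.cvtColor(im,cv2.COLOR_BGR2HSV);P=cloud("wrist",d,s);v,u=np.mgrid[:384,:512]
def sel(x0,x1,y0,y1,z0,z1):
    m=((P>[x0,y0,z0])&(P<[x1,y1,z1])).all(2)&(d>0);return P[m]
def rect(nm,*a):
    q=sel(*a);print(nm,len(q),np.round(np.concatenate([np.ravel(x) for x in cv2.minAreaRect(q[:,:2].astype(np.float32))]),1) if len(q) else "",np.median(q[:,2]) if len(q) else "")
rect("parcel",420,540,-540,-420,85,110)
rect("fork",470,640,-330,-200,60,70)
m=(hsv[...,0]>5)&(hsv[...,0]<20)&(hsv[...,1]>200)&(P[...,2]>98)&(P[...,2]<125)
if m.any(): print("post",m.sum(),onplane("wrist",[u[m].mean(),v[m].mean()],112,s).round(1))
m=((hsv[...,0]<5)|(hsv[...,0]>172))&(hsv[...,1]>150)&((P>[500,-330,28])&(P<[640,-230,62])).all(2)
if m.any(): print("head",m.sum(),P[m].min(0).round(1),P[m].max(0).round(1),P[m].mean(0).round(1), u[m].mean(),v[m].mean())
for z in (12,28,35): rect(f"pinish",540,640,-310,-250,z,z+25)
E
python3 look.py w2
```

```text
10.4 [ 405.66632912 -311.28909561  464.58435914] [ 3.14044421e+00 -7.27796038e-04  1.77991480e-01] 0.02363309664644475
parcel 3452 [ 475.9 -481.4   75.5   55.9   10.3] 96.00089713910026
fork 2037 [ 531.1 -262.5   42.3   69.9   78.8] 66.03140608524058
post 186 [[ 448.2 -341.3  112. ]]
pinish 260 [ 560.5 -281.3   57.8   37.7   88.6] 13.853856633114475
pinish 242 [ 564.9 -279.8   48.2   18.5   10.8] 48.21369788176631
pinish 245 [ 564.9 -279.7   48.2   18.4   10.6] 48.30356349084104
```

View pics/w2.png

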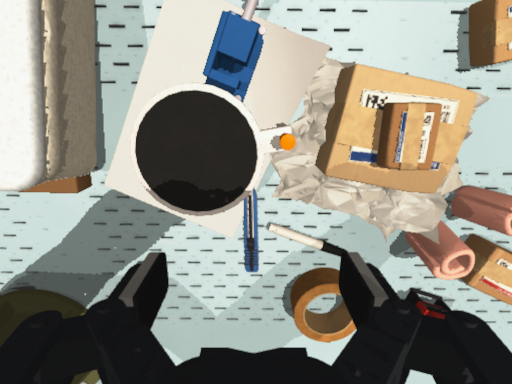

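The parcel lies flat in the centre of the carton (depth fit 475.9, -481.4, top 96). The post is at pixel (288,142) and the fork at (235,55). Next I'll fit the spindle and fork axis.

```bash
python3 - <<'E'
from h import *
from scipy.optimize import least_squares
f=np.load("w2.npz");s=dict(ee_pos=f["pos"],ee_rot=f["rot"]);d=f["d"];P=cloud("wrist",d,s)
m=(P[...,2]>78)&(P[...,2]<95)&(np.hypot(P[...,0]-414,P[...,1]+245)<94)&(d>0)
c=max(cv2.findContours(m.astype(np.uint8),0,cv2.CHAIN_APPROX_NONE)[0],key=len)[:,0]
q=onplane("wrist",c,85,s)[:,:2]
r=least_squares(lambda p:np.hypot(*(q-p[:2]).T)-p[2],[414,-245,80],loss="soft_l1",f_scale=.7)
print("disc",r.x)
C=r.x[:2];post=np.array([448.2,-341.3]);
v=post-C;print("post r",np.hypot(*v),np.degrees(np.arctan2(v[1],v[0])))
m=(P[...,2]>61)&(P[...,2]<70)&((P>[470,-330,0])&(P<[600,-200,99])).all(2)
c=max(cv2.findContours(m.astype(np.uint8),0,cv2.CHAIN_APPROX_NONE)[0],key=len)[:,0]
q=onplane("wrist",c,66,s)[:,:2].astype(np.float32);b=cv2.minAreaRect(q);print(b);
for k in cv2.boxPoints(b):print(k,k-C)
f=np.load("w1.npz");s=dict(ee_pos=f["pos"],ee_rot=f["rot"]);im=f["im"]
hsv=cv2.cvtColor(im,cv2.COLOR_BGR2HSV);P=cloud("wrist",f["d"],s)
# shank + head centre direction in w1 and w2 via points 35..62
for n in("w1","w2"):
    f=np.load(n+".npz");s=dict(ee_pos=f["pos"],ee_rot=f["rot"]);P=cloud("wrist",f["d"],s)
    m=(P[...,2]>46)&(P[...,2]<62)&((P>[557,-310,0])&(P<[640,-250,99])).all(2)
    q=P[m];print(n,len(q),q.min(0),q.max(0));l=cv2.fitLine(q[:,:2].astype(np.float32),cv2.DIST_HUBER,0,.01,.01).ravel();print(l,np.degrees(np.arctan2(l[1],l[0])))
E
```

```text
disc [ 412.86053299 -244.02760402   78.09057665]
post r 103.49298019178313 -70.03370573666824
((530.9647827148438, -262.8588562011719), (42.01569366455078, 69.95310974121094), 78.79766845703125)
[ 492.57333 -276.6714 ] [ 79.71280075 -32.6437827 ]
[ 561.19366 -290.26147] [148.33313156 -46.23387059]
[ 569.3562  -249.04633] [156.49566818  -5.01872167]
[ 500.7359  -235.45624] [87.87536789  8.57136622]
w1 462 [ 566.16082713 -293.22871187   46.08082575] [ 616.7055285  -269.64948449   55.57636051]
[ 9.8066503e-01 -1.9569388e-01  5.9307196e+02 -2.7890488e+02] -11.285262
w2 193 [ 557.1358025  -289.78001362   46.17431547] [ 588.71590445 -269.24403855   60.41281804]
[ 9.8580849e-01 -1.6787374e-01  5.7781958e+02 -2.7645978e+02] -9.664217
```

```bash
python3 - <<'E'
from h import *
s=ctrl.get_state();print(s["ee_pos"],s["ee_rot"])
a=(*s["ee_pos"],s["ee_rot"][2]);b=(448.6,-342.5,340,-1.216)
plan(line(a,b,9))
S=np.array([412,-243.6])
arc=[(S[0]+105*np.cos(t),S[1]+105*np.sin(t),264,t) for t in np.linspace(-1.216,-.1955,19)]
plan(arc[1:],arc[0])
E
```

```text
[ 405.81423433 -311.66168614  464.31728211] [ 3.14079375e+00 -4.21879250e-04  1.77534591e-01]
[([4, 4, 14], 0.155), ([5, 4, 14], 0.155), ([5, 3, 13], 0.155), ([5, 1, 14], 0.154), ([6, 1, 14], 0.155), ([6, 1, 14], 0.155), ([6, -1, 14], 0.155), ([5, -2, 14], 0.155), ([6, -2, 13], 0.155)]
end [ 448.4 -342.8  340.3] -1.2165
[([0, -6, 0], -0.057), ([0, -6, 0], -0.056), ([-1, -6, 0], -0.057), ([0, -6, 0], -0.057), ([0, -6, 0], -0.056), ([0, -6, 0], -0.057), ([0, -6, 0], -0.057), ([0, -6, 0], -0.057), ([-1, -6, 0], -0.056), ([0, -5, 0], -0.057), ([0, -6, 0], -0.057), ([0, -6, 0], -0.056), ([0, -6, 0], -0.057), ([0, -6, 0], -0.057), ([-1, -6, 0], -0.056), ([0, -6, 0], -0.057), ([0, -6, 0], -0.057), ([0, -6, 0], -0.056)]
end [ 515.  -264.1  264. ] -0.196
```

Emit:
drive_tool([
  [[4, 4, 14], [0, 0, 0.155], -0.2],
  [[5, 4, 14], [0, 0, 0.155], -0.2],
  [[5, 3, 13], [0, 0, 0.155], -0.2],
  [[5, 1, 14], [0, 0, 0.154], -0.2],
  [[6, 1, 14], [0, 0, 0.155], -0.2],
  [[6, 1, 14], [0, 0, 0.155], -0.2],
  [[6, -1, 14], [0, 0, 0.155], -0.2],
  [[5, -2, 14], [0, 0, 0.155], -0.2],
  [[6, -2, 13], [0, 0, 0.155], -0.2],
  [[0, 0, 0], [0, 0, 0], -0.2],
  [[0, 0, 0], [0, 0, 0], -0.2],
])

```text
time: 11.82
ee_pos: [322.9, -451.5, 338.8]
ee_rot: [-3.013, 0.031, -0.985]
force: [0.3, 0.3, 0.2]
grip_width: 34.2
```

```bash
python3 look.py w3
```

```text
11.825 [ 322.90026629 -451.50228742  338.79183338] [-3.01349033  0.03068932 -0.9851414 ] 0.027620618132383607
parcel 8996 [ 474.8 -482.1   76.1   55.4   10.3] 96.50161225021778
fork 1641 [ 515.7 -263.6   85.    54.3    1.1] 66.00784842264181
post 466 [[ 445.3 -347.4  112. ]]
pinish 573 [ 559.  -298.1   24.1   38.8   87.8] 16.389295607325494
pinish 417 [ 558.3 -286.5   35.8    9.    11. ] 41.45017688383729
pinish 436 [ 558.3 -286.5   35.8    9.4   10.3] 47.5406014058436
```

View pics/w3.png

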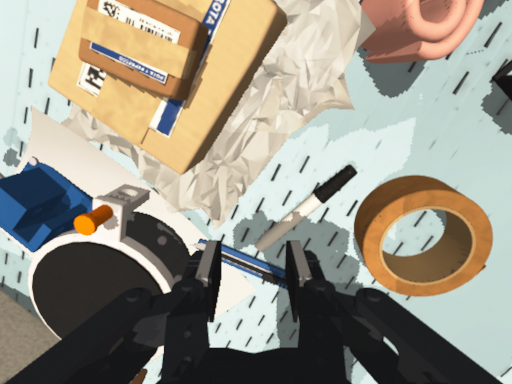

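The arm ended up off target: the wrist's last joint hit its range, because its sign is opposite to what I assumed. Nothing was touched. I'll back out and approach with the half-turn grasp instead (yaw + π).

```bash
cat >> h.py <<'E'
def plan6(wps,start=None):
    "wps: (x,y,z,roll,pitch,yaw)"
    s=ctrl.get_state()
    p,Rm=(np.array(s["ee_pos"]),R.from_euler("xyz",s["ee_rot"])) if start is None else (np.array(start[:3],float),R.from_euler("xyz",start[3:]))
    out=[]
    for w in wps:
        d=Rm.inv().apply(np.array(w[:3])-p).round(0)
        dr=(Rm.inv()*R.from_euler("xyz",w[3:])).as_rotvec().round(3)
        out.append([d.astype(int).tolist(),dr.tolist()]);p=p+Rm.apply(d);Rm=Rm*R.from_rotvec(dr)
    print(out);print("end",p.round(1),Rm.as_euler("xyz").round(4))
E
python3 - <<'E'
from h import *
s=ctrl.get_state();print(s["q"].round(3))
x,y,z=s["ee_pos"];r,p,w=s["ee_rot"]
a=np.array([x,y,z,r,p,w]);b=np.array([x,y,400,-np.pi,0,w+.6])
e=np.array([448.6,-342.5,340,-np.pi,0,1.9256])
plan6(line(a,b,4)+line(b,e,14))
E
```

```text
[-0.985  0.281 -0.247  1.073  0.128  3.141]
[[[0, -2, -15], [-0.036, -0.009, -0.15]], [[-1, -1, -15], [-0.035, -0.005, -0.15]], [[0, -1, -15], [-0.033, 0.001, -0.15]], [[0, -1, -16], [-0.033, 0.005, -0.15]], [[5, -10, 5], [0.0, -0.0, -0.165]], [[7, -10, 4], [0.0, -0.0, -0.165]], [[9, -8, 4], [0.0, -0.0, -0.165]], [[10, -7, 5], [0.0, -0.0, -0.165]], [[10, -5, 4], [0.0, -0.0, -0.165]], [[12, -3, 4], [0.0, -0.0, -0.165]], [[11, -1, 4], [0.0, -0.0, -0.165]], [[12, 0, 5], [0.0, 0.0, -0.165]], [[12, 3, 4], [0.0, 0.0, -0.165]], [[11, 5, 4], [0.0, 0.0, -0.165]], [[10, 6, 5], [0.0, 0.0, -0.165]], [[9, 7, 4], [0.0, 0.0, -0.165]], [[7, 10, 4], [0.0, 0.0, -0.165]], [[6, 10, 4], [0.0, 0.0, -0.165]]]
end [ 448.8 -342.8  340.4] [3.1415e+00 3.0000e-04 1.9257e+00]
```

Emit:
drive_tool([
  [[0, -2, -15], [-0.036, -0.009, -0.15], -0.2],
  [[-1, -1, -15], [-0.035, -0.005, -0.15], -0.2],
  [[0, -1, -15], [-0.033, 0.001, -0.15], -0.2],
  [[0, -1, -16], [-0.033, 0.005, -0.15], -0.2],
  [[5, -10, 5], [0, 0, -0.165], -0.2],
  [[7, -10, 4], [0, 0, -0.165], -0.2],
  [[9, -8, 4], [0, 0, -0.165], -0.2],
  [[10, -7, 5], [0, 0, -0.165], -0.2],
  [[10, -5, 4], [0, 0, -0.165], -0.2],
  [[12, -3, 4], [0, 0, -0.165], -0.2],
  [[11, -1, 4], [0, 0, -0.165], -0.2],
  [[12, 0, 5], [0, 0, -0.165], -0.2],
  [[12, 3, 4], [0, 0, -0.165], -0.2],
  [[11, 5, 4], [0, 0, -0.165], -0.2],
  [[10, 6, 5], [0, 0, -0.165], -0.2],
  [[9, 7, 4], [0, 0, -0.165], -0.2],
  [[7, 10, 4], [0, 0, -0.165], -0.2],
  [[6, 10, 4], [0, 0, -0.165], -0.2],
  [[0, 0, 0], [0, 0, 0], -0.2],
  [[0, 0, 0], [0, 0, 0], -0.2],
])

```text
time: 14.38
ee_pos: [448.6, -342.2, 340.8]
ee_rot: [-3.142, 0.001, 1.924]
force: [0.2, 0.8, 0.6]
grip_width: 34.4
```

```bash
python3 look.py w4
```

```text
14.375 [ 448.63090098 -342.20085374  340.76187121] [-3.14154655e+00  7.62393685e-04  1.92384204e+00] 0.011779011147430907
parcel 1825 [ 480.8 -463.8   60.7   25.4    9.2] 95.24683341810044
fork 3662 [ 530.8 -261.8   42.1   71.5   78.8] 66.00357807584626
post 459 [[ 446.9 -340.3  112. ]]
head 330 [ 603.3 -293.7   34.6] [ 614.2 -270.9   54.9] [ 608.  -282.1   48.6] 439.08181818181816 188.0878787878788
pinish 385 [ 574.5 -293.9   73.7   30.9   11.8] 13.681708573888614
pinish 792 [ 579.2 -278.5   24.1   73.9   84.5] 47.739823156386336
pinish 820 [ 579.2 -278.5   24.1   73.9   84.6] 47.90104974224553
```

View pics/w4.png

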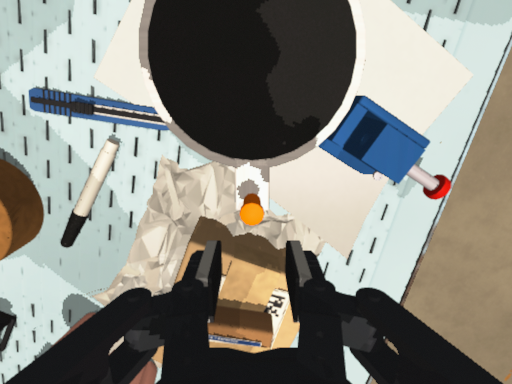

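The post cap is at (252,213), centred between the fingers. Descending and gripping it lightly.

Emit:
drive_tool([
  [[0, 0, 10], [0, 0, 0], -0.2],
  [[0, 0, 20], [0, 0, 0], -0.2],
  [[0, 0, 20], [0, 0, 0], -0.2],
  [[0, 0, 18], [0, 0, 0], -0.2],
  [[0, 0, 8], [0, 0, 0], -0.2],
  [[0, 0, 0], [0, 0, 0], -0.2],
  [[0, 0, 0], [0, 0, 0], -1],
  [[0, 0, 0], [0, 0, 0], -1],
  [[0, 0, 0], [0, 0, 0], -1],
  [[0, 0, 0], [0, 0, 0], -1],
  [[0, 0, 0], [0, 0, 0], -1],
], force=20)

```text
time: 15.8
ee_pos: [448.5, -342.8, 265.0]
ee_rot: [3.141, 0.001, 1.925]
force: [0.9, 0.1, 4.3]
grip_width: 15.8
```

Emit:
drive_tool([
  [[0, 3, 0], [0, 0, -0.029], -1],
  [[0, 6, 0], [0, 0, -0.057], -1],
  [[0, 6, 0], [0, 0, -0.057], -1],
  [[0, 6, 0], [0, 0, -0.057], -1],
  [[1, 6, 0], [0, 0, -0.057], -1],
  [[0, 6, 0], [0, 0, -0.057], -1],
  [[0, 6, 0], [0, 0, -0.057], -1],
  [[0, 6, 0], [0, 0, -0.057], -1],
  [[0, 6, 0], [0, 0, -0.057], -1],
  [[1, 6, 0], [0, 0, -0.057], -1],
  [[0, 6, 0], [0, 0, -0.057], -1],
  [[0, 6, 0], [0, 0, -0.057], -1],
  [[0, 6, 0], [0, 0, -0.057], -1],
  [[0, 6, 0], [0, 0, -0.057], -1],
  [[1, 6, 0], [0, 0, -0.057], -1],
  [[0, 6, 0], [0, 0, -0.057], -1],
  [[0, 3, 0], [0, 0, -0.029], -1],
  [[0, 0, 0], [0, 0, 0], -1],
  [[0, 0, 0], [0, 0, 0], -1],
])

```text
time: 18.18
ee_pos: [512.6, -275.7, 265.0]
ee_rot: [-3.141, 0.003, 2.838]
force: [5.7, 0.0, 4.9]
grip_width: 16.1
```

```bash
python3 - <<'E'
from h import *
s=ctrl.get_state();p=s["ee_pos"];v=p[:2]-[412,-243.6];print(p,s["ee_rot"],s["force"],s["grip_width"],"r",np.hypot(*v),"ang",np.arctan2(v[1],v[0]),"q",np.arctan2(v[1],v[0])*-1-.1955)
E
```

```text
[ 512.57375035 -275.65913309  264.97045445] [-3.14123765e+00  2.52454407e-03  2.83765997e+00] [5.70342395 0.0185632  4.86007349] 16.06650230575328 r 105.55978057277413 ang -0.3085799276070172 q 0.11307992760701718
```

Emit:
drive_tool([
  [[0, 4, 0], [0, 0, -0.038], -1],
  [[0, 3, 0], [0, 0, -0.028], -1],
  [[0, 2, 0], [0, 0, -0.019], -1],
  [[0, 1, 0], [0, 0, -0.01], -1],
  [[0, 0, 0], [0, 0, 0], -1],
  [[0, 0, 0], [0, 0, 0], -1],
])

```text
time: 18.92
ee_pos: [515.2, -266.0, 265.0]
ee_rot: [-3.141, 0.003, 2.933]
force: [5.6, 0.1, 4.5]
grip_width: 16.2
```

Emit:
drive_tool([
  [[0, 1, 0], [0, 0, -0.009], -1],
  [[0, 1, 0], [0, 0, 0], -1],
  [[0, 1, 0], [0, 0, 0], -1],
  [[0, 0, 0], [0, 0, 0], -1],
  [[0, 0, 0], [0, 0, 0], -1],
])

```text
time: 19.55
ee_pos: [515.8, -263.2, 265.0]
ee_rot: [-3.141, 0.003, 2.942]
force: [6.0, -0.8, 4.0]
grip_width: 16.3
```

Emit:
drive_tool([
  [[0, 1, 0], [0, 0, 0], -1],
  [[0, 1, 0], [0, 0, 0], -1],
  [[0, 0, 0], [0, 0, 0], -1],
  [[0, 0, 0], [0, 0, 0], -1],
])

```text
time: 20.05
ee_pos: [516.0, -262.5, 265.0]
ee_rot: [-3.137, 0.002, 2.941]
force: [4.4, -7.2, 2.5]
grip_width: 16.4
```

Emit:
drive_tool([
  [[0, -1, 0], [0, 0, 0], -1],
  [[0, 0, 0], [0, 0, 0], -1],
  [[0, 0, 0], [0, 0, 0], -0.6],
  [[0, 0, 0], [0, 0, 0], -0.4],
  [[0, 0, 0], [0, 0, 0], -0.2],
  [[0, 0, 0], [0, 0, 0], -0.2],
  [[0, 0, -10], [0, 0, 0], -0.2],
  [[0, 0, -30], [0, 0, 0], -0.2],
  [[0, 0, -40], [0, 0, 0], -0.2],
  [[0, 0, 0], [0, 0, 0], -0.2],
  [[0, 0, 0], [0, 0, 0], -0.2],
])

```text
time: 21.42
ee_pos: [515.1, -261.6, 344.5]
ee_rot: [-3.141, 0.0, 2.942]
force: [0.1, 0.2, -1.2]
grip_width: 34.3
```

```bash
python3 look.py w5; python3 look.py w5b | grep post
```

```text
21.425 [ 515.14014842 -261.59527535  344.51762721] [-3.14122784e+00  2.87246801e-04  2.94223858e+00] 0.02414694265401881
parcel 1239 [ 489.9 -454.2   23.4   57.4   70.3] 94.27344873575339
fork 1838 [ 530.3 -261.9   42.1   70.4   79. ] 66.04228744005054
post 435 [[ 513.1 -262.8  112. ]]
head 212 [ 602.5 -292.5   36.7] [ 613.9 -271.    54.5] [ 607.7 -281.6   49.2] 251.97641509433961 276.9433962264151
pinish 274 [ 576.6 -297.6   76.5   20.5   24.2] 13.651593892757234
pinish 575 [ 593.4 -281.    23.3   41.9   87.9] 47.89418642807783
pinish 594 [ 593.4 -281.    23.3   41.9   87.9] 47.99904339167884
post 443 [[ 513.3 -262.9  112. ]]
```

View pics/w5.png

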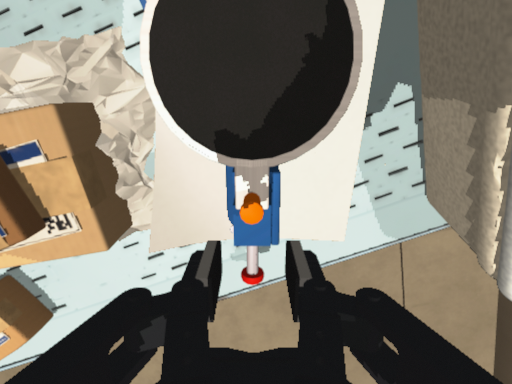

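The post (252,213), fork and pin head (252,277) are all in line, so the table is parked. Now I'll go round outside the head with the fingers shut.

```bash
python3 - <<'E'
from h import *
s=ctrl.get_state();print(s["ee_pos"],s["ee_rot"][2])
y=np.pi-.1955;a=(*s["ee_pos"],s["ee_rot"][2]);u=np.array([np.cos(.1955),-np.sin(.1955)]);S=np.array([412,-243.6])
b=(*(S+237*u),344.5,y);c=(*(S+237*u),205,y)
plan(line(a,b,5)+line(b,c,5))
E
```

```text
[ 514.7693587  -261.41777264  343.37086079] 2.942188110158508
[([-27, 0, 0], -0.001), ([-26, -1, 0], -0.001), ([-27, 0, -1], -0.0), ([-26, -1, 0], -0.001), ([-27, 0, 0], -0.001), ([0, 0, 28], 0.0), ([0, 0, 28], 0.0), ([0, 0, 28], 0.0), ([0, 0, 27], 0.0), ([0, 0, 28], 0.0)]
end [ 644.8 -289.5  205.4] 2.9462
```

Emit:
drive_tool([
  [[-27, 0, 0], [0, 0, -0.001], -1],
  [[-26, -1, 0], [0, 0, -0.001], -1],
  [[-27, 0, 0], [0, 0, 0], -1],
  [[-26, -1, 0], [0, 0, -0.001], -1],
  [[-27, 0, 0], [0, 0, -0.001], -1],
  [[0, 0, 0], [0, 0, 0], -1],
  [[0, 0, 28], [0, 0, 0], -1],
  [[0, 0, 28], [0, 0, 0], -1],
  [[0, 0, 28], [0, 0, 0], -1],
  [[0, 0, 28], [0, 0, 0], -1],
  [[0, 0, 26], [0, 0, 0], -1],
  [[0, 0, 0], [0, 0, 0], -1],
  [[0, 0, 0], [0, 0, 0], -1],
])

```text
time: 23.15
ee_pos: [645.0, -289.9, 207.1]
ee_rot: [-3.141, 0.0, 2.946]
force: [1.2, 0.7, 0.8]
grip_width: 0.0
```

```bash
python3 look.py w6
```

```text
23.15 [ 645.04792827 -289.85672279  207.06533972] [-3.14129886e+00  1.52024826e-04  2.94603487e+00] 0.02259452659073218
parcel 0  
fork 11636 [ 589.1 -273.9   42.4  104.1   78.9] 66.11518019785427
head 1076 [ 603.4 -294.    37. ] [ 616.  -270.8   54.6] [ 609.  -282.3   50. ] 254.91078066914497 198.77881040892194
pinish 1779 [ 589.8 -295.5   69.1   77.5   64.1] 13.84804418295326
pinish 4406 [ 602.1 -277.2   39.6   76.8   79.3] 48.1452369569309
pinish 4968 [ 602.3 -277.2   39.6   77.2   79.3] 48.50103553337179
```

View pics/w6.png

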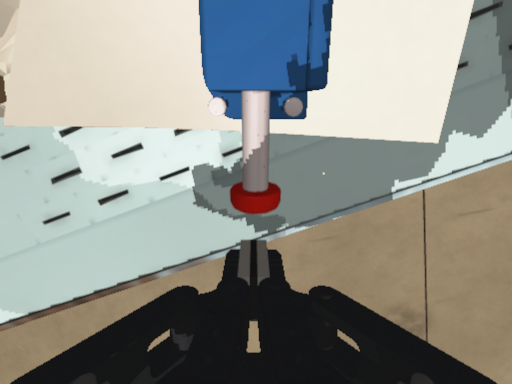

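The fingers (254,250) are lined up with the pin head (255,199). Starting the push.

Emit:
drive_tool([
  [[5, 0, 0], [0, 0, 0], -1],
  [[5, 0, 0], [0, 0, 0], -1],
  [[4, 0, 0], [0, 0, 0], -1],
  [[3, 0, 0], [0, 0, 0], -1],
  [[3, 0, 0], [0, 0, 0], -1],
  [[3, 0, 0], [0, 0, 0], -1],
  [[3, 0, 0], [0, 0, 0], -1],
  [[0, 0, 0], [0, 0, 0], -1],
])

```text
time: 24.2
ee_pos: [620.2, -284.9, 206.9]
ee_rot: [-3.141, 0.002, 2.946]
force: [4.3, 0.1, 0.8]
grip_width: 0.1
```

Emit:
drive_tool([
  [[3, 0, 0], [0, 0, 0], -1],
  [[3, 0, 0], [0, 0, 0], -1],
  [[3, 0, 0], [0, 0, 0], -1],
  [[3, 0, 0], [0, 0, 0], -1],
  [[3, 0, 0], [0, 0, 0], -1],
  [[0, 0, 0], [0, 0, 0], -1],
])

```text
time: 24.95
ee_pos: [606.9, -282.3, 208.1]
ee_rot: [-3.141, 0.006, 2.946]
force: [7.4, -1.1, 4.4]
grip_width: 0.4
```

Emit:
drive_tool([
  [[3, 0, 0], [0, 0, 0], -1],
  [[3, 0, 0], [0, 0, 0], -1],
  [[3, 0, 0], [0, 0, 0], -1],
  [[3, 0, 0], [0, 0, 0], -1],
  [[0, 0, 0], [0, 0, 0], -1],
])

```text
time: 25.58
ee_pos: [595.4, -280.1, 208.5]
ee_rot: [-3.141, 0.007, 2.947]
force: [6.8, -0.7, 6.2]
grip_width: 0.1
```

```bash
python3 look.py w7|grep -v pinish
```

```text
25.575 [ 595.4050927  -280.08009961  208.51921831] [-3.14089078  0.00654744  2.94651361] 0.0019946693281384185
parcel 0  
fork 13867 [ 543.6 -264.9   42.4   97.3   78.9] 66.0902865627765
post 5665 [[ 514.7 -263.5  112. ]]
head 1069 [ 573.6 -287.8   38.9] [ 591.8 -264.8   56.6] [ 578.9 -276.3   51.5] 255.0467726847521 237.2694106641721
```

Emit:
drive_tool([
  [[3, 0, 0], [0, 0, 0], -1],
  [[3, 0, 0], [0, 0, 0], -1],
  [[2, 0, 0], [0, 0, 0], -1],
  [[1, 0, 0], [0, 0, 0], -1],
  [[0, 0, 0], [0, 0, 0], -1],
])

```text
time: 26.25
ee_pos: [584.3, -277.7, 206.3]
ee_rot: [-3.141, -0.0, 2.946]
force: [1.6, 0.1, 2.0]
grip_width: -0.1
```

```bash
python3 look.py w8|grep -v pinish; python3 - <<'E'
import cv2;from cell import ctrl
im,_=ctrl.camera("scene");c=im[190:290,190:350];a=cv2.resize(c,None,fx=3,fy=3,interpolation=cv2.INTER_CUBIC)
w=cv2.imread("pics/w8.png")[130:330,150:390];w=cv2.resize(w,(360,300))
cv2.imwrite("pics/v8.png",cv2.hconcat([a[:300,:430],w]))
E
```

```text
26.25 [ 584.30776132 -277.74402103  206.27268896] [-3.14139007e+00 -2.33531704e-04  2.94612661e+00] 0.0025361595860963785
parcel 0  
fork 11563 [ 538.9 -269.2   68.2  116.7   78.4] 66.09513154553275
post 4987 [[ 514.5 -263.4  112. ]]
head 154 [ 569.  -284.5   42.1] [ 579.4 -267.    57.5] [ 571.5 -274.6   54.6] 255.19480519480518 251.84415584415584
```

View pics/v8.png

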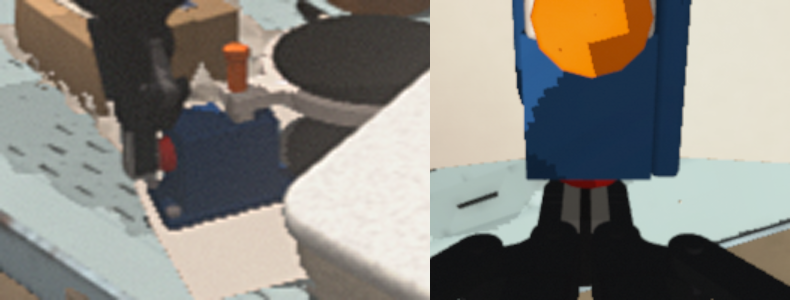

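The scene crop shows the red head (168,153) close to the sleeve with the fingers behind it. Force is still low, so I'll push until it seats.

Emit:
drive_tool([
  [[1, 0, 0], [0, 0, 0], -1],
  [[1, 0, 0], [0, 0, 0], -1],
  [[0, 0, 0], [0, 0, 0], -1],
  [[0, 0, 0], [0, 0, 0], -1],
])

```text
time: 26.85
ee_pos: [583.7, -277.6, 206.3]
ee_rot: [-3.142, 0.003, 2.946]
force: [9.1, -0.8, -2.3]
grip_width: 0.1
```

Emit:
drive_tool([
  [[1, 0, 0], [0, 0, 0], -1],
  [[1, 0, 0], [0, 0, 0], -1],
  [[0, 0, 0], [0, 0, 0], -1],
  [[0, 0, 0], [0, 0, 0], -1],
])

```text
time: 27.35
ee_pos: [583.1, -277.5, 206.4]
ee_rot: [-3.142, 0.006, 2.947]
force: [14.0, -2.0, -6.8]
grip_width: 0.1
```

Emit:
drive_tool([
  [[-3, 0, 0], [0, 0, 0], -1],
  [[-10, 0, 0], [0, 0, 0], -1],
  [[-20, 0, 0], [0, 0, 0], -1],
  [[-20, 0, 0], [0, 0, 0], -1],
  [[0, 0, -30], [0, 0, 0], -1],
  [[0, 0, -50], [0, 0, 0], -1],
  [[0, 0, -50], [0, 0, 0], -1],
  [[10, 0, -50], [0, 0, 0], -1],
  [[30, 0, -40], [0, 0, 0], -1],
  [[40, 0, 0], [0, 0, 0], -1],
  [[40, 0, 0], [0, 0, 0], -1],
  [[0, 0, 0], [0, 0, 0], -1],
  [[0, 0, 0], [0, 0, 0], -1],
  [[0, 0, 0], [0, 0, 0], -1],
])

```text
time: 29.1
ee_pos: [515.6, -264.1, 425.9]
ee_rot: [-3.141, -0.0, 2.946]
force: [0.6, 0.1, 0.0]
grip_width: -0.2
```

```bash
python3 look.py w9; python3 - <<'E'
import cv2;from h import *
im,d=ctrl.camera("scene");P=cloud("scene",d)
c=im[190:290,190:300];a=cv2.resize(c,None,fx=4,fy=4,interpolation=cv2.INTER_CUBIC)
w=cv2.resize(cv2.imread("pics/w9.png")[:300],(400,400*300//512));w=cv2.copyMakeBorder(w,0,400-w.shape[0],0,0,cv2.BORDER_CONSTANT)
cv2.imwrite("pics/v9.png",cv2.hconcat([a,w])[:, :800])
q=P[(d>0)&(np.abs(P-[476,-481,97])<[60,60,8]).all(2)]
print("parcel scene",cv2.minAreaRect(q[:,:2].astype(np.float32)),q[:,2].mean())
E
```

```text
29.1 [ 515.63740692 -264.13120037  425.94856724] [-3.14141387e+00 -4.19699540e-04  2.94637377e+00] 0.0025062237160297972
parcel 3946 [ 475.5 -480.6   76.1   57.1   10.6] 95.90884130973674
fork 1236 [ 530.3 -261.5   41.5   70.3   78.3] 65.94160892413754
post 228 [[ 513.7 -263.   112. ]]
head 26 [ 568.8 -282.7   50.6] [ 573.5 -265.6   56.8] [ 570.5 -274.    54.9] 254.0 214.42307692307693
pinish 180 [ 560.1 -302.6   20.1   33.3   78.7] 13.534858105932528
pinish 10 [ 571.2 -274.1   19.9    2.7   76.7] 52.09252922034295
pinish 47 [ 570.4 -273.9   19.9    5.1   83.2] 54.98228874957897
parcel scene ((474.0201416015625, -477.4533996582031), (78.4803466796875, 54.63051223754883), 7.53909969329834) 95.08359490116005
```

View pics/v9.png

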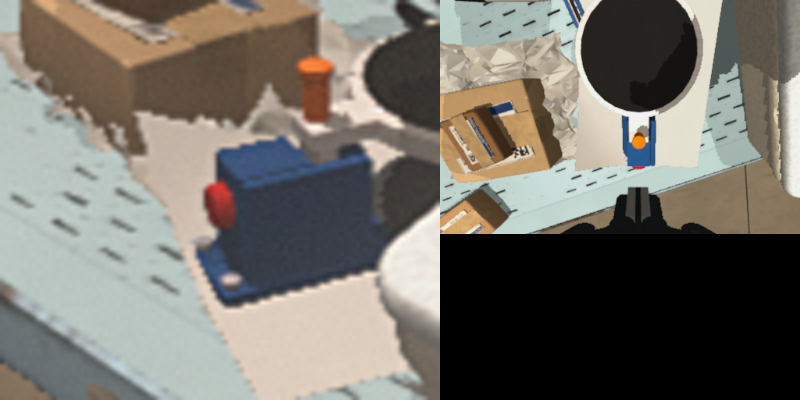

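The scene crop shows the red head (218,205) flush against the sleeve. The wrist fit puts the head's centre at r = 161 mm, and 161 is nominal when seated. The post is in line and the parcel is flat, so I'm handing in.

```bash
python3 -c "
from cell import ctrl
print(ctrl.get_state()['force']);print(ctrl.close_job())"
```

```text
[ 0.36068533 -0.76803628 -0.60531504]
the job is handed in; nothing more can be done
None
```

I finished all four steps and handed the job in at about 29 s of the 64 s allowed. No verdict was reported, so success rests on my own checks.

- **Parcel:** it sits flat near the carton's centre. The last wrist fit put it at (475.5, -480.6) mm, against a carton centre of (475.9, -480.9), with its top at 96 mm. The scene camera put it 2–3 mm away from that, still well inside tolerance.
- **Turntable:** I gripped the post, swung it round to the stop and pressed to about 7 N. After the pin went in, the post still read in line with the fork, within about 0.01 rad.
- **Pin:** I pushed it until it seated firmly, with the force rising to 14 N while the tool barely moved. Its head centre measured about 161 mm from the spindle, which is nominal for home, and the scene picture shows it flush against the sleeve. My measurements are only good to about 2 mm, against the 3 mm limit.
- **Arm:** the gripper was closed, clear of everything, and the wrist force was near zero at hand-in.

**What went wrong:** on the first approach to the post the wrist's last joint hit its range limit. The arm ended about 165 mm off target, still high up. It touched nothing, and I backed out and used the half-turn grasp instead. I did not measure the marker or cutter again at the end, but no move went near them at bench height.

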